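Tip down the flip stop with the adjusting screw

ROBOT

A 6-joint arm with a two-finger parallel gripper is mounted at the origin on the work surface. World frame = base frame: x ahead of the robot, y to its left, z up, the work surface at z = 0. Lengths are in m, angles in rad, forces in N, time in s.
With the tool pointing down it reaches from about 0.25 to 0.725 m from the base axis. Payload 4 kg.
Tool frame: the origin (TCP) lies on the front face of the gripper's body, between the roots of the fingers; the fingertips stand 73 mm ahead of it and the grasp point (between the pads) lies 54 mm ahead of it; z points along the fingers, y is the line along which they close (so a half turn about z gives the same grasp; the last joint's range is limited). The gripper opens to 85 mm and grips with 20 to 120 N. Pads are 22 mm wide; open, the fingers measure 114 mm over their backs; the gripper's body (76 mm by 85 mm) begins 54 mm behind the grasp point. The pads swing forward as they close: fully open they stand 13 mm farther back than shut.
Start: joints at [1.288, 0.241, 0.005, 1.335, 0, 1.571], TCP at [0.14, 0.48, 0.304] pointing down, gripper open.
Joint ranges: [-2.72, 2.72], [-1.05, 1.87], [-1.09, 1.28], [-1.99, 2.15], [-1.42, 1.44], [-3.14, 3.14]. Speed limits (rad/s): [2.79, 2.79, 3.14, 3.14, 3.14, 3.14].

INTERFACE

Orientations are given as a unit quaternion [x, y, z, w].
In Python, from workcell import bot gives the robot as it stands. The module is installed in compiled form; this text tells all that it offers.
- The arm moves only by the tool step_arm, never from a script. Its argument "rows" is a list of rows, each a list of 2 entries, a list of its own where there are three numbers: the shift along the tool's x, y, z in mm, then the turn about the tool's z in degrees. A call has 1 to 12 rows; each row is the pose to reach, as a shift and turn from the pose commanded when the call began, along the tool's axes at that moment; what a row does not reach only later rows make up. A row lasts 1/8 s, in which the tool goes at most 62.5 mm and 10.7 degrees, less where a joint would pass 70% of its speed; a pose out of reach is approached as far as the arm can. A call with a gripper value outside its range is refused whole. "claw" is the gripper's target within -1 to 1 (shut at 1, half-way at 0, fully open at -1), set as the call begins (left out, the last holds). The fingers move at their own pace and stop on an object; the grip force is fixed at half the most. Time passes only in rows, so rows that repeat a pose let the fingers close. It gives the time, the measured TCP pose, the force, the opening and the grip force at its end, in the units of the state.
- bot.get_obs(): the state, without advancing time (a new reading comes with each control period).
- bot.camera(name): name is "scene" or "top"; returns (picture, depth): 384x512x3 uint8, red, green, blue; 384x512 float32, m along the optical axis (not along the pixel's ray), 0 where there is no reading.
- bot.camera_params(name): a dict with "fx", "fy", "cx", "cy" (pixels), "pose" (4x4, takes a point from camera to world coordinates). Camera axes: x right, y up, looking along -z (the intrinsics and any distortion apply to the point x, -y, -z); pixel columns grow to the right and rows downward; lengths in m; the calibration is good to about 2 mm. A picture is of the moment at which its call begins. camera_params takes no time and is no camera call.
- bot.job_done(): hands the job in; it is judged then, once.
Trained networks look in the newest picture that a camera, given by its name, has taken for a name from the list of things; names that differ only in an ending like _2 or _b are one class to them, and where a whole thing is asked for, a point or a joint stands for the part that bears it (a point fixed in the world has none). Each returns a list of dicts, best first, with "score" (0 to 1); they miss things now and then, are a little off and sometimes report something else, mostly with a low value. They report only what shows in the picture. A call takes as long as a camera call.
- bot.trace(target, camera): "pixels" (384x512 bool, what is visible of it) and "uv" ([column, row] in pixels, amid what is visible of it).
The state is a dict: "clock": time; "joint_pos": joint angles; "joint_vel": joint speeds; "tau": joint torques, N m; "eef_pos": TCP position; "tool_rot": TCP orientation; "ft_force": force on the tool from outside, world axes, zero at the start; "ft_torque": the same for the moment, N m; "grip_width": finger opening in m; "grasp_force": force on a finger pad.
Only numpy, scipy, OpenCV 4.12 (cv2) and the standard library are available. Lean on these libraries where they do the work, as an engineer would, in place of code of your own. Each camera call takes 0.05 s, during which the arm holds its last target. There are 200 camera calls.

TASK

The next gate bars are cut to the length set on the flip stop that carries the adjusting screw. With a light push of the fingertips at its back, and without gripping it, tip that stop over towards your side of the saw fence so that it drops fully down over the bed, then take your hand away. Leave the other two stops parked up and do not shift anything else on the bench.

Things in the scene. Friction and masses are not known exactly. Their poses are not given: they have to be found in the camera images.
- fence: Length fence, fixed, one piece with the saw. Grey bed 100 mm deep, 50 high, on the robot's side of a dark anodised rail 40 deep, 95 high; both run along y from -0.36 m (free end) to the saw at +0.83. Origin on the table under the rail's centre line; x across, away from the robot; y to the saw; z up.
- tube_end (a point): Middle of the free end of a 40 mm square tube that is clamped in the saw and lies on the bed against the rail; the tube runs from here in +y of the fence to the saw.
- screw_stop: Carriage of the flip stop with the adjusting screw: dark 50 x 50 mm saddle on the rail. Origin on the rail's centre line, level with the rail's top; x across the fence away from the robot, y along it towards the saw, z up. Hinge ears and flap rest reach z = 35 mm; a clamp knob reaches x = 54 mm, below z = 0. The three stops stand in any order, 140 mm or more apart.
- screw_hinge (a point): On the hinge axis of the screw stop, at mid-width: x = 8, z = 22 mm from the carriage's origin; the axis runs along y. With the flap parked, the back corner of its bend lies 44 mm in +x of this point and 52 mm above it, and its highest point 85 mm above it. All three stops measure the same.
- screw_bend (a point): Point in the screw stop's L-shaped alloy flap, where arm and nose meet, 59 mm from the hinge axis. z along the arm (68 mm long, 14 thick, 24 wide along y), away from the hinge; the nose (18 deep, 24 wide) stands 42 mm out from the arm to -x. The arm's back is the plane x = 7 mm.
- screw_head (a point): Centre of the adjusting screw's knurled steel head, 30 mm across, 12 thick. The screw, 10 mm thick and 82 long, passes along y through the nose of the flap; its head is on the side away from the saw. No other stop has a screw.
- screw_flap (a joint): Hinge of the screw stop's flap, rad: 0 = parked (arm up, leaning back away from the robot 0.60 past vertical), 2.17 = fully down (arm level towards the robot's side, nose hanging over the bed). About 0.2 kg, smooth, turns easily (about 1 N at the bend). Pushed from behind, it tips over by itself after about 0.3 rad, falls to the end and stays; let go sooner, it falls back.
- plain_stop: Carriage and flap as on the screw stop, with no screw; same origin and axes. It must stay parked. Its nose is a plain square bar.
- plain_flap (a joint): Hinge of the plain stop's flap, rad: 0 = parked (arm up, leaning back away from the robot 0.60 past vertical), 2.17 = fully down (arm level towards the robot's side, nose hanging over the bed). 
- pad_stop: Carriage and flap as on the screw stop, with no screw; same origin and axes. It must stay parked. A flat plate 50 x 40 mm, 5 mm thick, is fixed on the saw side of its nose.
- pad_flap (a joint): Hinge of the pad stop's flap, rad: 0 = parked (arm up, leaning back away from the robot 0.60 past vertical), 2.17 = fully down (arm level towards the robot's side, nose hanging over the bed). 
- tall_post: Loose welding sample: steel plate 90 x 90 x 6 mm with an upright tube 26 mm across, 101 mm high in all; origin under the plate's centre.
- short_post: Loose welding sample: steel plate 110 x 80 x 6 mm with an upright tube 42 mm across, 56 mm high in all; origin under the plate's centre.
- offcut: Loose flat-bar offcut, 45 x 25 x 10 mm, lying on the bed between two stops; origin under its centre.
- pliers: Loose pliers with rubber handles, 200 mm long, 16 mm high, lying along their x; origin under the pivot.
- square: Loose steel square behind the fence: stock 22 x 100 x 16 mm along its y, blade 150 mm along its x; origin under the stock's centre.
- hammer: Loose hammer lying behind the fence, 26 mm high, about 260 mm long along its x, head towards +x; origin under the middle of its length.
- tin: Loose steel tin behind the fence, 70 mm across, 85 mm high; origin under its centre.

How it is judged:
By the outcome, as a careful person would: the job done as asked, in the order asked, and still so for the second after the job is handed in, with the robot touching nothing.
It also fails if it takes over 38 s, if anything falls off the work surface, if the arm or the gripper's body presses on something with over 40 N, if the wrist force passes 120 N, or if a joint passes its speed limit or range.

## Working session

There is one attempt and no reset: what is moved stays moved. The work goes in short steps, Python scripts to look and compute and a tool call to move; the robot and the scene stay as the last step left them, time stands still between calls to the robot, and variables do not carry over. Pictures are saved under pics/ and viewed, at most 10 in all, crops included, and the job is handed in when it is done.

Besides the shell and the picture viewer there is one more tool, called after "Emit:" as name([rows], argument=value, ...), one row to a line, values as JSON. step_arm: Moves the arm, as the interface text tells. Its arguments: {"type":"object","properties":{"rows":{"type":"array"},"claw":{"type":"number"}},"required":["rows"]}

```bash
mkdir -p pics
cat > h.py <<'E'
import numpy as np,cv2
from workcell import bot
def world(c,mask,d,P):
    v,u=np.nonzero(mask&(d>0)); z=d[v,u]
    p=np.c_[(u-P['cx'])/P['fx']*z,-(v-P['cy'])/P['fy']*z,-z,np.ones(len(z))]
    return (P['pose']@p.T).T[:,:3]
E
python3 - <<'E'
from h import *
np.set_printoptions(precision=3,suppress=True)
o=bot.get_obs();print(o['clock'],o['eef_pos'],o['tool_rot'],o['grip_width'])
for c in('scene','top'):
    im,d=bot.camera(c);cv2.imwrite(f'pics/{c}0.png',im[:,:,::-1]);P=bot.camera_params(c)
    print(c,P['pose'][:3,3],P['fx'],[k for k in P])
    np.savez(c+'0.npz',d=d,im=im)
    for t in('screw_head','screw_hinge','plain_stop','pad_stop','fence','tall_post','tin','short_post'):
        for r in bot.trace(t,c)[:2]:
            w=world(c,r['pixels'],d,P)
            print(t,round(r['score'],2),np.round(r['uv']),len(w),*( [np.median(w,0),w.min(0),w.max(0)] if len(w) else []))
E
```

```text
0.0 [0.139 0.48  0.303] [ 0.141  0.99  -0.001 -0.   ] 0.0854060033390872
scene [ 1.307 -0.66   0.973] 348.4546931457422 ['fx', 'fy', 'cx', 'cy', 'pose']
screw_head 0.61 [252. 183.] 168 [ 0.553 -0.006  0.187] [ 0.347 -0.048 -0.003] [0.584 0.191 0.205]
screw_hinge 0.91 [251. 193.] 496 [ 0.555 -0.005  0.117] [ 0.333 -0.048 -0.003] [0.589 0.191 0.205]
screw_hinge 0.74 [277. 228.] 290 [0.656 0.016 0.009] [ 0.635 -0.023 -0.001] [0.735 0.149 0.02 ]
plain_stop 0.62 [217. 218.] 420 [ 0.571 -0.186  0.111] [ 0.475 -0.209  0.052] [ 0.601 -0.126  0.201]
pad_stop 0.59 [285. 171.] 321 [0.543 0.176 0.122] [0.45  0.156 0.05 ] [0.574 0.261 0.208]
fence 0.58 [357. 118.] 15649 [0.496 0.928 0.093] [-1.154 -0.37  -0.765] [0.688 3.101 0.572]
tall_post 0.74 [209. 275.] 615 [ 0.713 -0.33   0.075] [ 0.599 -0.358 -0.003] [ 0.732 -0.257  0.09 ]
tall_post 0.62 [251. 262.] 587 [ 0.722 -0.159  0.007] [ 0.656 -0.207 -0.002] [ 0.768 -0.095  0.104]
tin 0.57 [207. 274.] 569 [ 0.713 -0.33   0.076] [ 0.664 -0.357  0.007] [ 0.732 -0.29   0.09 ]
short_post 0.81 [303. 233.] 534 [0.757 0.068 0.007] [ 0.683  0.021 -0.003] [0
[... 635 characters left out ...]
0.227 -0.536 -0.009] [ 0.427 -0.437  0.022]
pad_stop 0.82 [169. 200.] 597 [0.526 0.185 0.123] [ 0.491  0.158 -0.008] [0.593 0.252 0.216]
fence 0.95 [175. 225.] 16159 [0.464 0.2   0.052] [ 0.353 -0.374 -0.005] [0.583 0.742 0.198]
fence 0.68 [215. 138.] 855 [0.738 0.08  0.007] [ 0.679  0.029 -0.004] [0.811 0.137 0.063]
tall_post 0.6 [291. 151.] 770 [ 0.705 -0.144  0.006] [ 0.653 -0.205 -0.003] [ 0.768 -0.094  0.106]
tin 0.97 [344. 152.] 563 [ 0.685 -0.311  0.082] [ 0.656 -0.368 -0.005] [ 0.744 -0.283  0.093]
tin 0.33 [290. 150.] 834 [ 0.706 -0.144  0.006] [ 0.653 -0.204 -0.006] [ 0.772 -0.087  0.106]
short_post 0.95 [214. 138.] 846 [0.738 0.079 0.007] [ 0.682  0.029 -0.005] [0.807 0.137 0.063]
```

```bash
python3 -c "
import cv2
for c,(a,b,x,y) in dict(scene=(130,330,170,370),top=(100,300,130,400)).items():
    im=cv2.imread(f'pics/{c}0.png')[a:b,x:y];cv2.imwrite(f'pics/{c}0c.png',cv2.resize(im,None,fx=2.9,fy=2.9,interpolation=2))
"
```

```text
(no output)
```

View pics/scene0c.png

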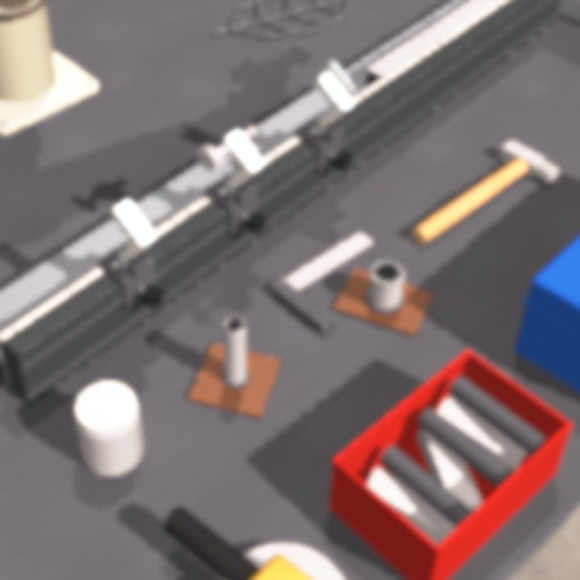

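View pics/top0c.png

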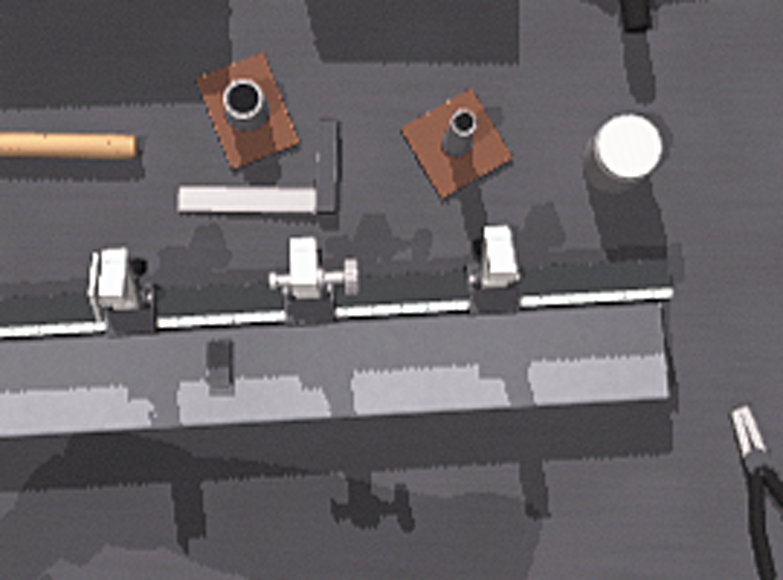

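View pics/top0.png

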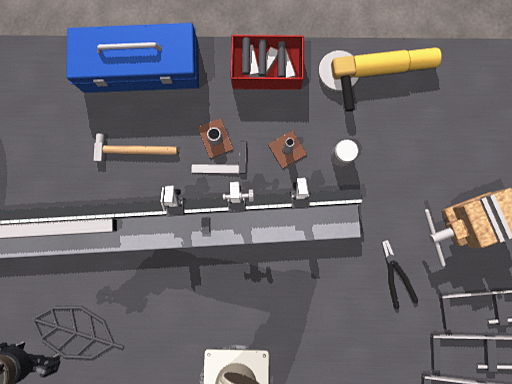

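The middle stop (crop column 305, row 265) carries the screw, with its knurled head at (350, 275), on the -y side. The plain stop is on the right at (497, 255) and the pad stop on the left at (115, 280). Behind the fence stand the tall post (460, 130), the short post (243, 100) and the square (325, 170).

Run:
```python
from h import *
from scipy.spatial.transform import Rotation as R
np.set_printoptions(precision=4,suppress=True)
o=bot.get_obs();print(R.from_quat(o['tool_rot']).as_matrix())
P=bot.camera_params('top');f=np.load('top0.npz');d=f['d']
w=world('top',d>0,d,P)
r=w[(abs(w[:,2]-.095)<.006)&(w[:,0]>.42)&(w[:,0]<.6)&(w[:,1]<.5)&(w[:,1]>-.37)]
# rail centreline by y bin
c=[]
for y in np.arange(-.36,.5,.02):
    q=r[abs(r[:,1]-y-.01)<.01]
    if len(q)>5:c.append((y+.01,q[:,0].min(),q[:,0].max(),len(q)))
c=np.array(c);m=(c[:,1]+c[:,2])/2
ok=(c[:,2]-c[:,1]<.05)&(c[:,2]-c[:,1]>.03)
k=np.polyfit(c[ok,0],m[ok],1);print('rail x = ',k,'yaw',-np.degrees(np.arctan(k[0])),'n',ok.sum())
Pc={}
for cam in('top','scene'):
    P=bot.camera_params(cam);d=np.load(cam+'0.npz')['d'];w=world(cam,d>0,d,P)
    q=w[(w[:,2]>.14)&(w[:,2]<.23)&(w[:,0]>.48)&(w[:,0]<.63)]
    for lo,hi in((-.25,-.1),(-.06,.07),(.12,.27)):
        s=q[(q[:,1]>lo)&(q[:,1]<hi)];t=s[s[:,0]>np.percentile(s[:,0],98)-.01]
        print(cam,len(s),'min',s.min(0),'max',s.max(0),'back med',np.median(t,0),'y',np.percentile(t[:,1],[3,97]))
```

```text
[[-0.9603  0.2791  0.    ]
 [ 0.2791  0.9603  0.0001]
 [ 0.      0.0001 -1.    ]]
rail x =  [-0.0732  0.5289] yaw 4.183748577062156 n 30
top 189 min [ 0.5393 -0.1881  0.1427] max [ 0.5948 -0.1622  0.2028] back med [ 0.5875 -0.1739  0.1736] y [-0.185  -0.1629]
top 295 min [ 0.526  -0.0432  0.142 ] max [0.5807 0.0379 0.2061] back med [0.5742 0.0094 0.1741] y [-0.0014  0.0206]
top 261 min [0.4998 0.174  0.1422] max [0.5676 0.2044 0.2159] back med [0.5605 0.1877 0.175 ] y [0.1775 0.2037]
scene 151 min [ 0.5464 -0.1932  0.1405] max [ 0.5991 -0.166   0.2013] back med [ 0.591  -0.1804  0.1717] y [-0.1903 -0.1673]
scene 212 min [ 0.5297 -0.0477  0.1401] max [0.5841 0.0366 0.2048] back med [0.5773 0.0018 0.1721] y [-0.0066  0.0158]
scene 163 min [0.5018 0.1679 0.1405] max [0.5698 0.2059 0.2129] back med [0.5621 0.1841 0.1714] y [0.1717 0.2001]
```

Emit:
step_arm([
  [[0,0,-20],-5],
  [[-20,-10,-40],-10],
  [[-60,-32,-40],-20.4],
  [[-115,-61,-40],-20.4],
  [[-170,-91,-40],-20.4],
  [[-225,-120,-40],-20.4],
  [[-280,-149,-40],-20.4],
  [[-335,-179,-40],-20.4],
  [[-390,-208,-40],-20.4],
  [[-445,-237,-40],-20.4],
  [[-500,-267,-40],-20.4],
  [[-550,-293,-40],-20.4],
], claw=1)

```text
clock: 2.4
eef_pos: [0.5873, 0.0434, 0.3439]
tool_rot: [-0.036, 0.999, 0.0, 0.0]
ft_force: [-0.3, 0.6, 0.3]
grip_width: -0.0001
grasp_force: 0.0
```

Emit:
step_arm([
  [[-18,-18,0],0],
  [[-36,-35,0],0],
  [[-36,-35,20],0],
  [[-36,-35,55],0],
  [[-36,-35,90],0],
  [[-36,-35,110],0],
  [[-36,-35,116],0],
  [[-36,-35,116],0],
])

```text
clock: 3.4
eef_pos: [0.6245, 0.013, 0.2281]
tool_rot: [-0.037, 0.999, -0.0, -0.0]
ft_force: [-0.3, -0.3, 0.9]
grip_width: -0.0002
grasp_force: 0.0
```

Run:
```python
from h import *
a=bot.camera('scene')[0][130:290,180:360,::-1];b=bot.camera('top')[0][120:280,150:330,::-1]
cv2.imwrite('pics/p1.png',cv2.resize(np.hstack([a,b]),None,fx=2.2,fy=2.2,interpolation=2))
```

```text
(no output)
```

View pics/p1.png

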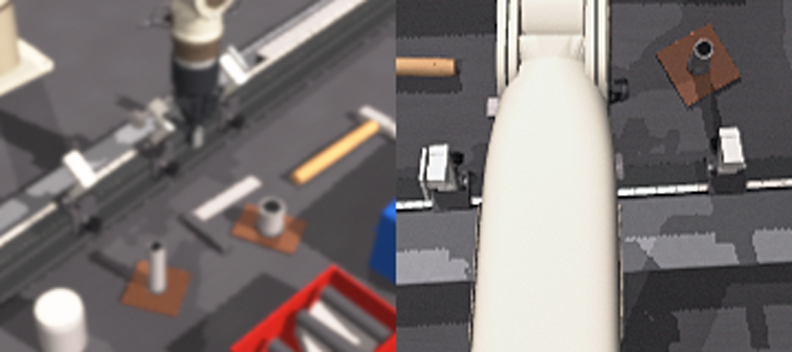

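Emit:
step_arm([
  [[8,-3,0],0],
  [[18,-4,0],0],
  [[24,-4,0],0],
  [[28,-4,0],0],
  [[32,-4,0],0],
  [[36,-4,0],0],
  [[40,-4,0],0],
  [[44,-4,0],0],
  [[48,-4,0],0],
])

```text
clock: 4.62
eef_pos: [0.5763, 0.0055, 0.2277]
tool_rot: [-0.037, 0.999, 0.0, -0.0]
ft_force: [0.4, -0.0, 0.2]
grip_width: 0.0002
grasp_force: 0.2
```

Run:
```python
from h import *
a=bot.camera('scene')[0][150:250,190:310,::-1]
cv2.imwrite('pics/p2.png',cv2.resize(a,None,fx=5,fy=5,interpolation=2))
```

```text
(no output)
```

View pics/p2.png

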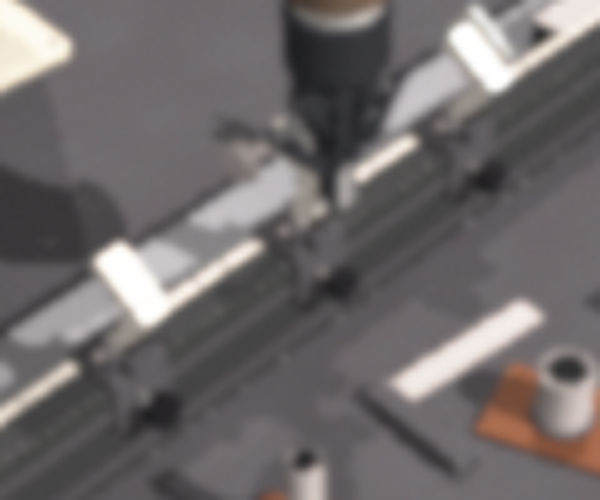

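The screw head has moved to (245, 150), towards the bed, so the flap is tipping. I'll push a little further, then back off and lift.

Emit:
step_arm([
  [[4,0,0],0],
  [[8,0,0],0],
  [[8,0,0],0],
  [[8,0,0],0],
  [[-10,0,0],0],
  [[-40,0,0],0],
  [[-45,0,-30],0],
  [[-45,0,-80],0],
  [[-45,0,-130],0],
  [[-45,0,-130],0],
])

```text
clock: 5.92
eef_pos: [0.6234, 0.0089, 0.3634]
tool_rot: [-0.037, 0.999, -0.0, 0.005]
ft_force: [-0.5, 0.5, -0.0]
grip_width: -0.0002
grasp_force: 0.0
```

Emit:
step_arm([
  [[-40,50,-130],0],
  [[0,100,-130],0],
  [[40,150,-130],0],
  [[80,195,-130],0],
  [[120,240,-130],0],
  [[160,280,-130],0],
  [[200,320,-130],0],
  [[200,320,-130],0],
  [[200,320,-130],0],
])

```text
clock: 7.05
eef_pos: [0.3975, 0.3144, 0.4873]
tool_rot: [-0.038, 0.999, -0.0, -0.0]
ft_force: [1.3, -0.7, 0.3]
grip_width: 0.0003
grasp_force: 0.0
```

Run:
```python
from h import *
a=bot.camera('scene')[0][130:290,180:360,::-1];im,d=bot.camera('top');b=im[120:280,150:330,::-1]
o=bot.get_obs();print(o['clock'],o['eef_pos'],abs(o['joint_vel']).max())
w=world('top',d>0,d,bot.camera_params('top'));s=w[(abs(w[:,1]-.01)<.014)&(w[:,0]>.44)&(w[:,0]<.54)&(w[:,2]<.25)]
for x in np.arange(.44,.54,.01):
    q=s[abs(s[:,0]-x-.005)<.005]; print(round(x,2),np.round(np.median(q[:,2]),3) if len(q) else None)
cv2.imwrite('pics/p3.png',cv2.resize(np.hstack([a,b]),None,fx=2.2,fy=2.2,interpolation=2))
```

```text
7.15 [0.39904325 0.31322152 0.48719935] 0.02317108849603161
0.44 0.05
0.45 0.051
0.46 0.051
0.47 0.121
0.48 0.122
0.49 0.122
0.5 0.123
0.51 0.122
0.52 0.123
0.53 0.125
0.54 None
```

View pics/p3.png

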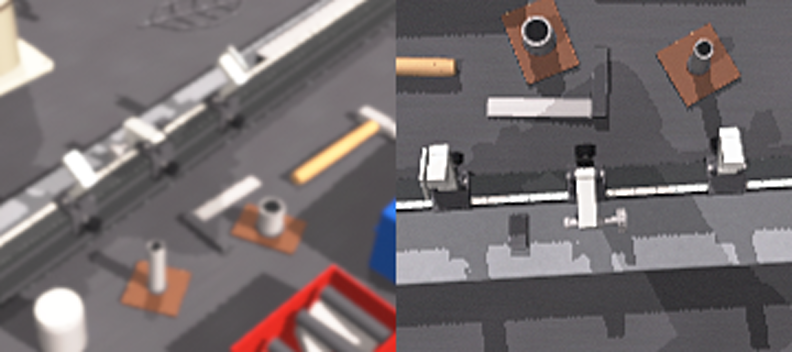

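The screw stop's arm now lies level towards the robot's side (right half, 587, 200), and its back sits at z ≈ 0.122. The other stops at (437, 168) and (730, 150) are still parked, and the posts, square and offcut have not moved.

```bash
python3 -c "
from workcell import bot
print(bot.job_done())"
```

```text
the job is handed in; nothing more can be done
None
```

The stop with the adjusting screw was tipped fully down over the bed, the other two stayed parked, nothing else in view had shifted, and the job was handed in at about 7 s with the hand well clear.

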